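# Vibration check on a saw spindle bearing

### The arm

A 7-joint arm with a two-finger parallel gripper is mounted at the origin on the work surface. World frame = base frame: x ahead of the robot, y to its left, z up, the work surface at z = 0. Lengths are in m, angles in rad, forces in N, time in s.
With the tool pointing down it reaches from about 0.35 to 0.9 m from the base axis. Payload 8.1 kg.
Tool frame: the origin (TCP) lies midway between the tips of the shut fingers; the grasp point (between the pads) lies 19 mm behind it; z points along the fingers, y is the line along which they close (so a half turn about z gives the same grasp; the last joint's range is limited). The gripper opens to 92 mm and grips with 3 to 60 N. Pads are 19 mm wide; open, the fingers measure 130 mm over their backs; the gripper's body (75 mm by 190 mm) begins 47 mm behind the grasp point.
Start: joints at [1.093, 0.434, 0.025, 1.573, -0.012, 1.134, -0.075], TCP at [0.229, -0.582, 0.227] pointing down, gripper open.
Joint ranges: [-2.62, 2.62], [-0.44, 2.09], [-1.27, 1.32], [0.08, 2.57], [-1.32, 4.46], [0.12, 2], [-2.74, 2.74]. Speed limits (rad/s): [2.22, 2.22, 3.01, 3.01, 3.14, 3.14, 3.14].

### API

Orientations are given as a rotation vector (axis times angle).
In Python, from cell import arm gives the robot as it stands.
- The arm moves only by the tool move_arm, never from a script. Its argument "motion" is a list of rows, each an object of numbers: "tx", "ty", "tz": the shift along the tool's x, y, z normalised to -1 to 1, where 1 is 1000 mm; "twist": the turn about the tool's z normalised to -1 to 1, where 1 is pi/2 rad. In form: [{"tx": .., "ty": .., "tz": .., "twist": ..}, ...]. A call has 1 to 12 rows; each row shifts and turns the commanded pose from where the row before left it, along the tool's axes as they then stand; what a row does not reach is not made up. A row lasts 1/10 s, in which the tool goes at most 50 mm and 8.59 degrees, less where a joint would pass 70% of its speed; a pose out of reach is approached as far as the arm can. A call with a number of a shift or a turn outside -1 to 1 is refused whole. A call with a gripper value outside its range is refused whole. "gripper" is the gripper's target within -1 to 1 (shut at 1, half-way at 0, fully open at -1), set as the call begins (left out, the last holds). The fingers move at their own pace and stop on an object; "squeeze" is the grip in N (left out, the last holds). Time passes only in rows, so rows that do not move let the fingers close. It gives the time, the measured TCP pose, the force, the opening and the grip force at its end, in the units of the state.
- arm.observe(): the state, without advancing time (a new reading comes with each control period).
- arm.get_image(name): name is "scene" or "top" or "wrist"; returns the picture (384x512x3 uint8, red, green, blue); there is no depth.
- arm.calibration(name): a dict with "K" (3x3 intrinsics, pixels), "T" (4x4, takes a point from camera to world coordinates). Camera axes: x right, y down, z forward; pixel columns grow to the right and rows downward; lengths in m; the calibration is good to about 2 mm. The wrist camera is an equidistant fisheye: a pixel r from the principal point sees the ray r / f radians off the axis. A picture is of the moment at which its call begins: read the wrist's pose just before it. calibration takes no time and is no camera call; for the wrist camera it gives the pose at the moment of the call.
- arm.sign_off(): hands the job in; it is judged then, once.
Trained networks look in the newest picture that a camera, given by its name, has taken for a name from the list of things; names that differ only in an ending like _2 or _b are one class to them, and where a whole thing is asked for, a point or a joint stands for the part that bears it (a point fixed in the world has none). Each returns a list of dicts, best first, with "conf" (0 to 1); they miss things now and then, are a little off and sometimes report something else, mostly with a low value. They report only what shows in the picture. A call takes as long as a camera call. They do not tell look-alikes from the thing itself.
- arm.look_for(camera, query): "point" ([column, row] as shares, 0 to 1, of the picture: columns of its width, rows of its height, amid what is visible of it).
- arm.regions_of(camera, query): "region" (384x512 bool, what is visible of it) and "point" ([column, row] as shares, 0 to 1, of the picture: columns of its width, rows of its height, amid what is visible of it).
- arm.place_of(camera, query): "point" ([column, row] as shares, 0 to 1, of the picture: columns of its width, rows of its height: a listed point, or the origin of a listed thing).
The state is a dict: "clock": time; "joints": joint angles; "dq": joint speeds; "joint_efforts": joint torques, N m; "position": TCP position; "ee_rot": TCP orientation; "force": force on the tool from outside, world axes, zero at the start; "ft_torque": the same for the moment, N m; "width": opening from 0.0 (shut) to 1.0 (fully open); "gripper_force": force on a finger pad.
Only numpy, scipy, OpenCV 4.12 (cv2) and the standard library are available. Lean on these libraries where they do the work, as an engineer would, in place of code of your own. Each camera call takes 0.05 s, during which the arm holds its last target. There are 200 camera calls.

### The job

Lift the sheet-metal guard off the saw spindle and hang it by its handle over both prongs of the hook stand, and let go of it there; then take the vibration probe from its stand and hold its sprung tip gently on the middle of the round steel stud on the spindle housing, with the probe square to the stud's sloping face and the tip pushed in about half of its 12 mm travel. The job finishes while you are still holding the probe there for the reading: do not put it down or let go, and leave the jar, tape measure and screwdriver alone.

Things in the scene. Friction and masses are not known exactly. Their poses are not given: they have to be found in the camera images.
- spindle: Saw spindle unit fixed to the bench: green bed plate 140 x 140 x 12 mm, round green housing (60 diameter, 90 long), shaft along y 45 mm above the bench, pulley (74 diameter) at +y out to 96 mm, flange (58) at -y out to -95 mm; nothing above 90 mm. Origin: centre of underside, z up, -x is its front. It and the hook stand may swap sides and are turned.
- stud: The marked spot: flat steel stud face, 24 mm diameter, 2 mm proud of a green pad on the upper front of the spindle housing, fixed to it. Origin: centre of the face, at x -13, y 0, z 80 mm of the spindle. z: outward normal, leaning 20 degrees from vertical towards the spindle's -x; y: the spindle's y. Under the guard at the start.
- guard: Loose aluminium guard over the spindle, 0.3 kg: inverted U of 3 mm sheet, 100 (x) x 124 (y) x 86 mm high, walls at +-x, open below and at the y ends. On top a steel bail handle: round bar 10 mm thick along y, axis 146 mm above the guard's bottom (60 above its top), legs at y +-57 mm. Origin: centre of underside, 12 mm above the bench at the start. Lift it 90 mm to clear the spindle.
- guard_bar (a point): Middle of the guard handle's bar, 146 mm above the guard's origin; at the start 158 mm above the bench.
- hook: Two-pronged steel hook stand, fixed: base 170 x 130 x 10 mm, two posts (14 mm square) at x 68, y +-40 mm, 193 mm high, nothing between their tops; from each a level round prong (8 mm thick, axis 190 mm up) runs to x = -40 mm, then turns up to a tip at x = -50, 208 mm high. Origin: centre of underside, z up.
- hook_seat (a point): Where the middle of the guard's bar should hang: midway between the prongs, 199 mm above the bench (bar resting on the prongs), at x = -15 mm of the stand. The bar lies across both prongs, along the stand's y; anywhere from x = -36 to +8 mm will do. The prongs pass between bar and top sheet: bring the guard from the open (-x) side.
- probe_stand: Black stand of the probe, fixed: base 75 x 75 x 10 mm with an upright tube (31 mm outside, 21 mm bore) up to 65 mm above the bench. Origin: centre of its underside; z up.
- probe: Loose grey round vibration probe, 0.15 kg, upright in its stand, tip down: handle 27 mm diameter from 50 to 125 mm above its origin, end at 130 mm, barrel below 18 mm diameter. Origin: end of the tip when fully out; z from tip to handle. In the stand the origin is 15 mm, the handle 65 to 140 mm above the bench; lift it 55 mm to leave the tube.
- tip_end (a point): End of the probe's sprung steel tip (8 mm diameter, round-ended), which protrudes 12 mm from the barrel when fully out.
- tip (a joint): How far the sprung tip is pushed in along the probe, m: 0 fully out, 0.012 fully in; the spring pushes back with about 1.4 N at 0 and 5.6 N at 0.012.
- grease_jar: Bystander: jar with a black lid, 60 mm diameter, 60 mm high, beyond the probe stand. Origin: centre of its underside.
- tape_measure: Bystander: tape measure, black case 70 x 42 x 60 mm, beyond the probe stand. Origin: centre of its underside.
- screwdriver: Bystander: screwdriver about 0.2 m long lying on the bench between the robot and the probe stand. Origin: on its underside; x along its length.
Mind the look-alikes: they are no part of the job. What is shaped like the spindle but blue is not meant. What is shaped like the probe_stand but red is not meant.

How it is judged:
On the way, in this order (a step that is already met when the one before it is completed fails the run):
1. the guard hangs by its handle on both prongs of the hook stand, let go (contact force between guard and hook above 1 N and x of guard_bar in the frame of hook between -0.045 and 0.03 m and y of guard_bar in the frame of hook between -0.025 and 0.025 m and z of guard_bar in the frame of hook between 0.19 and 0.21 m and angle between guard's own z axis and vertical below 0.25 rad and angle between the y axis of guard and the y axis of hook, either way round below 0.25 rad and contact force between guard and the fingers below 0.05 N and linear speed of guard below 0.05 m/s), for 0.3 s.
2. the probe is held in the fingers, clear of its stand (contact force between probe and the fingers above 1 N and contact force between probe and probe_stand below 0.05 N and z of tip_end in the frame of probe_stand above 0.067 m), for 0.1 s.
At the end, for the whole second after the job is handed in: Guard hangs at rest by its bar on both prongs, released (bar within 25 mm of midway, 0.25 rad of level and square). Probe held still, off its stand: tip within 7 mm of the stud's centre, axis within 0.13 rad of its normal, tip in 3 to 9 mm, 1 to 10 N (all of step 1 and distance between tip_end and stud below 0.007 m and angle between the z axis of probe and the z axis of stud, either way round below 0.13 rad and value of joint tip between 0.003 and 0.009 m and contact force between probe and stud between 1 and 10 N and contact force between probe and the fingers above 1 N and contact force between probe and probe_stand below 0.05 N and linear speed of probe below 0.02 m/s); the arm keeps its last pose, push and grip.
It fails at once if the probe is pressed hard on the spindle (over 20 N) (contact force between probe and spindle above 20 N).
It fails at once if a bystander is moved by more than 30 mm (distance of any of grease_jar, tape_measure, screwdriver from where it was at the start of the episode above 0.03 m).
It also fails if it takes over 64 s, if anything falls off the work surface, if the arm or the gripper's body presses on something with over 40 N, if the wrist force passes 120 N, or if a joint passes its speed limit or range.

## Working session

There is one attempt and no reset: what is moved stays moved. The work goes in short steps, Python scripts to look and compute and a tool call to move; the robot and the scene stay as the last step left them, time stands still between calls to the robot, and variables do not carry over. Pictures are saved under pics/ and viewed, at most 10 in all, crops included, and the job is handed in when it is done.

Besides the shell and the picture viewer there is one more tool, called as name(argument=value, ...) on one line, values as JSON. move_arm: Moves the arm, as the interface text tells. Scaled input: -1 to 1 covers 1000 mm each way for a shift and pi/2 rad each way for a turn. Its arguments: {"type":"object","properties":{"motion":{"type":"array","items":{"type":"object","properties":{"tx":{"type":"number"},"ty":{"type":"number"},"tz":{"type":"number"},"twist":{"type":"number"}}}},"gripper":{"type":"number"},"squeeze":{"type":"number"}},"required":["motion"]}

```bash
mkdir -p pics; ls; cat > h.py <<'E'
from cell import arm
import numpy as np, cv2
from scipy.spatial.transform import Rotation as R
def cal(c):
    d=arm.calibration(c); return np.array(d["K"]),np.array(d["T"])
def ray(c,p,C=None):
    K,T=C or cal(c); x=(p[0]-K[0,2])/K[0,0]; y=(p[1]-K[1,2])/K[1,1]
    if c=="wrist":
        r=np.hypot(x,y); s=np.sin(r)/r if r>1e-9 else 1; v=np.array([x*s,y*s,np.cos(r)])
    else: v=np.array([x,y,1.])
    v=T[:3,:3]@v; return T[:3,3],v/np.linalg.norm(v)
def atz(c,p,z,C=None):
    o,v=ray(c,p,C); return o+v*(z-o[2])/v[2]
def proj(c,P,C=None):
    K,T=C or cal(c); q=T[:3,:3].T@(np.array(P)-T[:3,3])
    if c=="wrist":
        n=np.hypot(q[0],q[1]); th=np.arctan2(n,q[2]); a=q[:2]/max(n,1e-9)*th
    else: a=q[:2]/q[2]
    return np.array([K[0,0]*a[0]+K[0,2],K[1,1]*a[1]+K[1,2]])
def px(p): return np.array(p)*[512,384]
def tri(o1,v1,o2,v2):
    A=np.stack([v1,-v2],1); t=np.linalg.lstsq(A,o2-o1,rcond=None)[0]
    a=o1+v1*t[0]; b=o2+v2*t[1]; return (a+b)/2,np.linalg.norm(a-b)
def save(c,n):
    im=arm.get_image(c); cv2.imwrite("pics/"+n,im[:,:,::-1]); return im
E
python3 - <<'E'
from h import *
np.set_printoptions(precision=3,suppress=True)
Z=dict(guard=.012,guard_bar=.158,hook=0,hook_seat=.199,probe_stand=0,probe=.015,spindle=0,grease_jar=0,tape_measure=0,screwdriver=0)
ims=[save(c,c+"0.png") for c in("scene","top")]
cv2.imwrite("pics/both.png",np.vstack([cv2.resize(i,(800,600))[:,:,::-1] for i in ims[:1]]))
cv2.imwrite("pics/topb.png",cv2.resize(ims[1],(800,600))[:,:,::-1])
for n,z in Z.items():
    for c in("scene","top"):
        for d in arm.place_of(c,n)[:3]:
            p=px(d["point"]); print(n,c,round(d["conf"],2),p.round(1),atz(c,p,z))
s=arm.observe();print(s)
print(cal("top"),cal("scene"),cal("wrist"))
E
```

```text
pics
guard scene 0.84 [309.  204.5] [0.55  0.293 0.012]
guard top 0.69 [206.9 206.5] [0.549 0.289 0.012]
guard_bar scene 0.79 [316.1 173.7] [0.567 0.294 0.158]
guard_bar top 0.82 [198.5 205.1] [0.548 0.296 0.158]
guard_bar top 0.64 [355.1 196.2] [ 0.576 -0.209  0.158]
guard_bar top 0.4 [207.2 207.5] [0.54  0.268 0.158]
hook scene 0.64 [118.  202.1] [ 0.589 -0.251  0.   ]
hook scene 0.48 [101.8 144.7] [ 0.362 -0.379  0.   ]
hook top 0.77 [354.2 196.4] [ 0.586 -0.251  0.   ]
hook_seat scene 0.83 [ 97.7 145.5] [ 0.567 -0.261  0.199]
hook_seat top 0.66 [372.3 196.1] [ 0.574 -0.25   0.199]
probe_stand scene 0.83 [246.1 177.2] [0.455 0.104 0.   ]
probe_stand scene 0.21 [161.9 248.3] [ 0.728 -0.088  0.   ]
probe_stand top 0.9 [285.8 193.5] [0.597 0.001 0.   ]
probe_stand top 0.81 [257.  233.7] [0.45  0.107 0.   ]
probe scene 0.7 [203.5 206. ] [ 0.589 -0.002  0.015]
probe top 0.65 [287.8 196.9] [ 0.583 -0.005  0.015]
probe top 0.19 [262.8 158.1] [0.726 0.085 0.015]
spindle scene 0.75 [401.9 216.7] [ 0.557  0.554 -0.   ]
spindle scene 0.58 [310.5 210.2] [0.561 0.298 0.   ]
spindle top 0.93 [2
[... 1091 characters left out ...]
998,  0.059,  0.502],
       [-1.   ,  0.001,  0.004,  0.111],
       [-0.004, -0.059, -0.998,  1.274],
       [ 0.   ,  0.   ,  0.   ,  1.   ]])) (array([[401.477,   0.   , 252.023],
       [  0.   , 401.477, 187.385],
       [  0.   ,   0.   ,   1.   ]]), array([[-0.098,  0.751, -0.653,  1.271],
       [ 0.995,  0.08 , -0.058,  0.194],
       [ 0.009, -0.656, -0.755,  0.899],
       [ 0.   ,  0.   ,  0.   ,  1.   ]])) (array([[297.319,   0.   , 255.259],
       [  0.   , 297.319, 195.63 ],
       [  0.   ,   0.   ,   1.   ]]), array([[ 0.367, -0.894, -0.259,  0.299],
       [-0.93 , -0.352, -0.102, -0.554],
       [-0.   ,  0.278, -0.961,  0.384],
       [ 0.   ,  0.   ,  0.   ,  1.   ]]))
```

View pics/both.png

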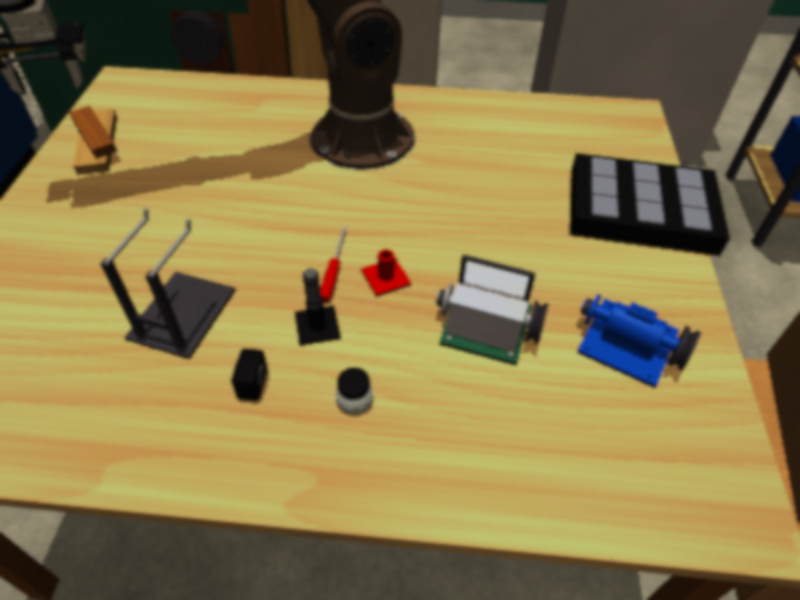

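View pics/topb.png

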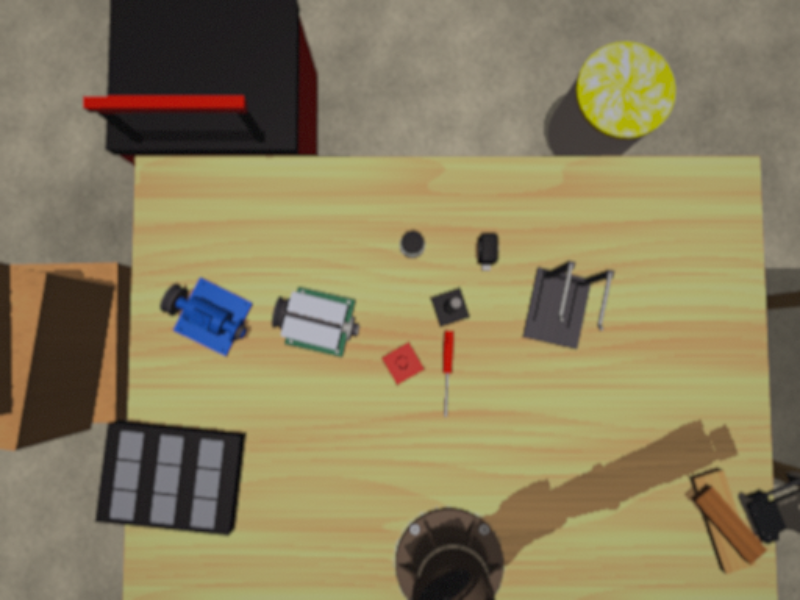

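The scene view shows the grey guard on the green spindle at about (487,308), the hook stand at (170,300) with its open side towards the robot, and the probe in its black stand at (316,310). The blue spindle and red stand are the decoys. In the top view the guard's bar runs from (285,317) to (357,329). I'll move in for wrist views.

move_arm(motion=[{"twist": -0.091, "tz": -0.03}, {"twist": -0.091, "tz": -0.03}, {"twist": -0.091, "tz": -0.03}, {"twist": -0.091, "tz": -0.03}, {"twist": -0.091, "tz": -0.03}, {"twist": -0.091, "tz": -0.03}, {"twist": -0.091, "tz": -0.03}], gripper=-1)

```text
invalid input
```

move_arm(motion=[{"tx": 0.036, "ty": 0.02}, {"tx": 0.036, "ty": 0.02}, {"tx": 0.036, "ty": 0.02}, {"tx": 0.036, "ty": 0.02}, {"tx": 0.036, "ty": 0.02}, {"tx": 0.036, "ty": 0.02}, {"tx": 0.036, "ty": 0.02}, {"tx": 0.036, "ty": 0.02}, {"tx": 0.036, "ty": 0.02}, {}, {}])

```text
invalid input
```

```bash
python3 - <<'E'
from h import *
np.set_printoptions(precision=3,suppress=True)
C=cal("wrist"); im=save("wrist","w1.png"); cv2.imwrite("pics/w1b.png",cv2.resize(im,(800,600))[:,:,::-1])
np.savez("w1.npz",K=C[0],T=C[1])
for n,z in dict(hook=0,hook_seat=.199).items():
    for d in arm.place_of("wrist",n)[:2]: print(n,d["conf"],px(d["point"]),atz("wrist",px(d["point"]),z,C))
s=arm.observe();print(s["position"],s["ee_rot"],s["clock"])
E
```

```text
[ 0.229 -0.582  0.227] [ 3.087  0.585 -0.   ] 1.25
```

View pics/w1b.png

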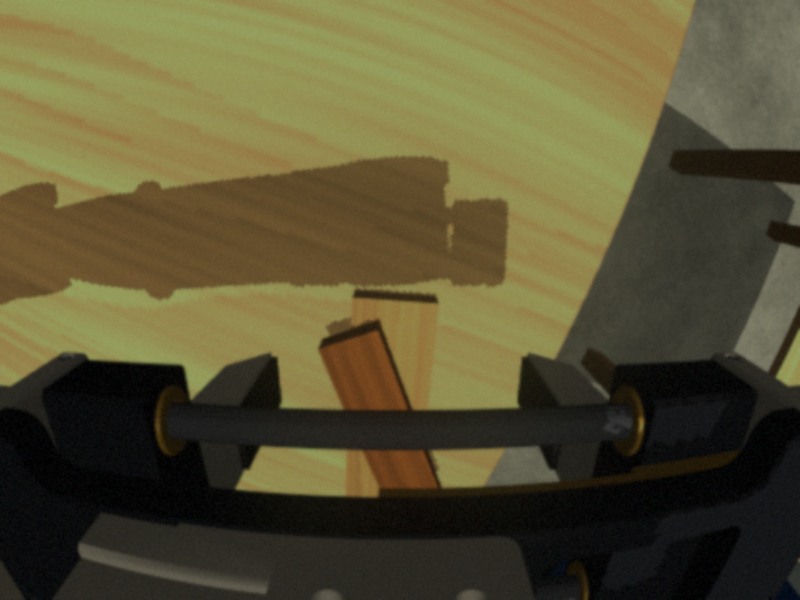

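The picture is from the start pose because both moves were refused: it shows bench, shadow and wood blocks, with nothing useful in it. I'll send complete rows.

move_arm(motion=[{"tx": 0, "ty": 0, "twist": -0.091, "tz": -0.03}, {"tx": 0, "ty": 0, "twist": -0.091, "tz": -0.03}, {"tx": 0, "ty": 0, "twist": -0.091, "tz": -0.03}, {"tx": 0, "ty": 0, "twist": -0.091, "tz": -0.03}, {"tx": 0, "ty": 0, "twist": -0.091, "tz": -0.03}, {"tx": 0, "ty": 0, "twist": -0.091, "tz": -0.03}, {"tx": 0, "ty": 0, "twist": -0.091, "tz": -0.03}], gripper=-1, squeeze=20)

```text
clock: 1.95
position: [0.2286, -0.5815, 0.4381]
ee_rot: [2.422, 2.001, -0.0]
force: [-0.1, -0.5, -0.5]
width: 1.0
gripper_force: 0.0
```

move_arm(motion=[{"tx": 0.034, "ty": 0.026, "tz": 0, "twist": 0}, {"tx": 0.034, "ty": 0.026, "tz": 0, "twist": 0}, {"tx": 0.034, "ty": 0.026, "tz": 0, "twist": 0}, {"tx": 0.034, "ty": 0.026, "tz": 0, "twist": 0}, {"tx": 0.034, "ty": 0.026, "tz": 0, "twist": 0}, {"tx": 0.034, "ty": 0.026, "tz": 0, "twist": 0}, {"tx": 0.034, "ty": 0.026, "tz": 0, "twist": 0}, {"tx": 0.034, "ty": 0.026, "tz": 0, "twist": 0}, {"tx": 0, "ty": 0, "tz": 0, "twist": 0}, {"tx": 0, "ty": 0, "tz": 0, "twist": 0}])

```text
clock: 2.95
position: [0.4863, -0.3544, 0.4366]
ee_rot: [-2.425, -1.997, 0.0]
force: [-0.6, 0.2, 0.2]
width: 1.0
gripper_force: 0.0
```

```bash
cat > look.py <<'E'
from h import *
import sys,json
np.set_printoptions(precision=3,suppress=True)
n=sys.argv[1]; Z=json.loads(sys.argv[2])
C=cal("wrist"); im=save("wrist",n+".png"); cv2.imwrite("pics/"+n+"b.png",cv2.resize(im,(800,600))[:,:,::-1])
np.savez(n+".npz",K=C[0],T=C[1])
for k,z in Z.items():
    for d in arm.place_of("wrist",k)[:2]: print(k,round(d["conf"],2),px(d["point"]),atz("wrist",px(d["point"]),z,C))
s=arm.observe();print(s["position"],s["ee_rot"],s["clock"])
E
python3 look.py w2 '{"hook":0,"hook_seat":0.199}'
```

```text
hook 0.63 [300.8    83.482] [ 0.6  -0.24  0.  ]
hook 0.6 [295.117  91.392] [ 0.586 -0.254  0.   ]
hook_seat 0.86 [300.902  81.408] [ 0.567 -0.251  0.199]
[ 0.485 -0.357  0.437] [ 2.43   1.991 -0.001] 3.1
```

View pics/w2b.png

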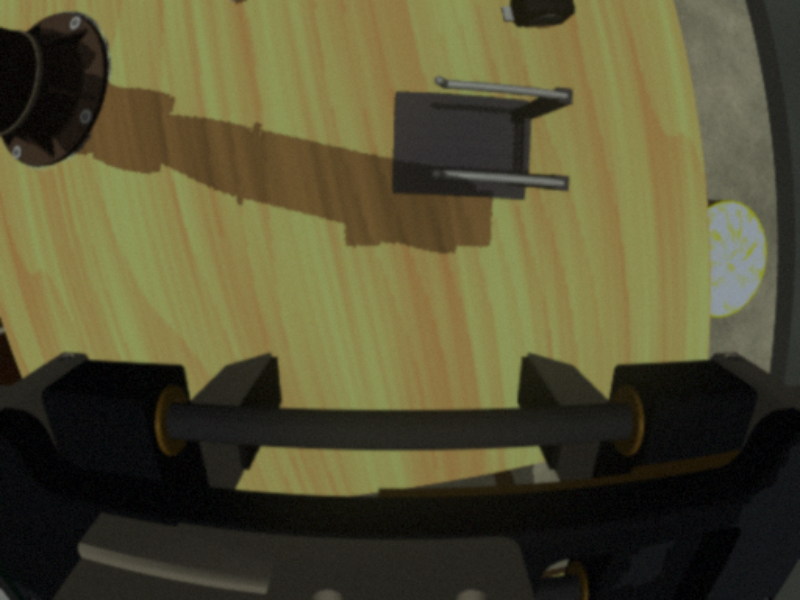

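Wrist view: hook stand with prong tips at (440,81) and (438,174), post tops at (568,96) and (565,183), base corners at (396,93), (394,192) and (525,199). I'll fit its pose from these.

```bash
python3 - <<'E'
from h import *
from scipy.optimize import least_squares
np.set_printoptions(precision=3,suppress=True)
d=np.load("w2.npz"); W=(d["K"],d["T"]); Tp=cal("top")
t1,t2,p1,p2=(-.05,.04,.207),(-.05,-.04,.207),(.071,.04,.193),(.071,-.04,.193)
b1,b2,b3=(-.085,.065,.005),(-.085,-.065,.005),(.085,-.065,.005)
obs=[("wrist",W,[(t1,(440,81)),(t2,(438,174)),(p1,(568,96)),(p2,(565,183)),(b1,(396,93)),(b2,(394,192)),(b3,(525,199))])
 ,("top",Tp,[(t1,(563,319)),(t2,(601,327)),(p1,(571,265)),(p2,(611,273)),(b1,(524,335)),(b2,(578,348)),])]
def f(q,o):
    r=[]; c,s=np.cos(q[2]),np.sin(q[2])
    for cam,C,L in o:
        for P,u in L: r+=list(proj(cam,(q[0]+c*P[0]-s*P[1],q[1]+s*P[0]+c*P[1],P[2]),C)-np.array(u)*.64)
    return np.array(r)
for o in(obs[:1],obs[1:],obs):
    q=least_squares(f,[.587,-.25,-.19],args=(o,),loss="soft_l1"); c,s=np.cos(q.x[2]),np.sin(q.x[2])
    print(q.x,"seat",q.x[0]-.015*c,q.x[1]-.015*s); print(f(q.x,o).reshape(-1,2).round(1).tolist())
E
```

```text
[ 0.587 -0.257 -0.216] seat 0.5722158284321621 -0.2539990402228661
[[-2.0, -0.6], [-2.4, 0.3], [1.7, -0.2], [1.5, 0.1], [0.2, -0.7], [-0.1, 1.0], [0.5, 0.3]]
[ 0.587 -0.258 -0.214] seat 0.5720427573048961 -0.25514993846517064
[[-0.5, 0.7], [0.8, 1.1], [0.5, -2.2], [0.0, -2.0], [-0.7, 0.7], [-0.2, -0.1]]
[ 0.587 -0.257 -0.216] seat 0.5721893024182089 -0.2541902623597296
[[-2.0, -0.4], [-2.3, 0.5], [1.7, -0.1], [1.6, 0.2], [0.2, -0.6], [-0.0, 1.1], [0.6, 0.3], [-0.8, 0.6], [0.4, 1.1], [0.3, -2.3], [-0.2, -2.0], [-1.0, 0.6], [-0.5, -0.1]]
```

move_arm(motion=[{"tx": 0.043, "ty": -0.005, "tz": 0, "twist": 0}, {"tx": 0.043, "ty": -0.005, "tz": 0, "twist": 0}, {"tx": 0.043, "ty": -0.005, "tz": 0, "twist": 0}, {"tx": 0.043, "ty": -0.005, "tz": 0, "twist": 0}, {"tx": 0.043, "ty": -0.005, "tz": 0, "twist": 0}, {"tx": 0.043, "ty": -0.005, "tz": 0, "twist": 0}, {"tx": 0.043, "ty": -0.005, "tz": 0, "twist": 0}, {"tx": 0.043, "ty": -0.005, "tz": 0, "twist": 0}, {"tx": 0.043, "ty": -0.005, "tz": 0, "twist": 0}, {"tx": 0.043, "ty": -0.005, "tz": 0, "twist": 0}, {"tx": 0, "ty": 0, "tz": 0, "twist": 0}, {"tx": 0, "ty": 0, "tz": 0, "twist": 0}])

```text
clock: 4.3
position: [0.5201, 0.076, 0.4368]
ee_rot: [2.427, 1.994, -0.0]
force: [-0.7, -0.6, 0.5]
width: 0.999
gripper_force: 0.0
```

```bash
python3 look.py w3 '{"guard":0.012,"guard_bar":0.158,"spindle":0}'
```

```text
guard 0.87 [251.187  40.589] [0.554 0.291 0.012]
guard_bar 0.65 [291.994 183.283] [0.569 0.034 0.158]
spindle 0.7 [356.813 128.102] [0.735 0.083 0.   ]
[0.52  0.074 0.437] [ 2.431  1.99  -0.001] 4.5
```

View pics/w3b.png

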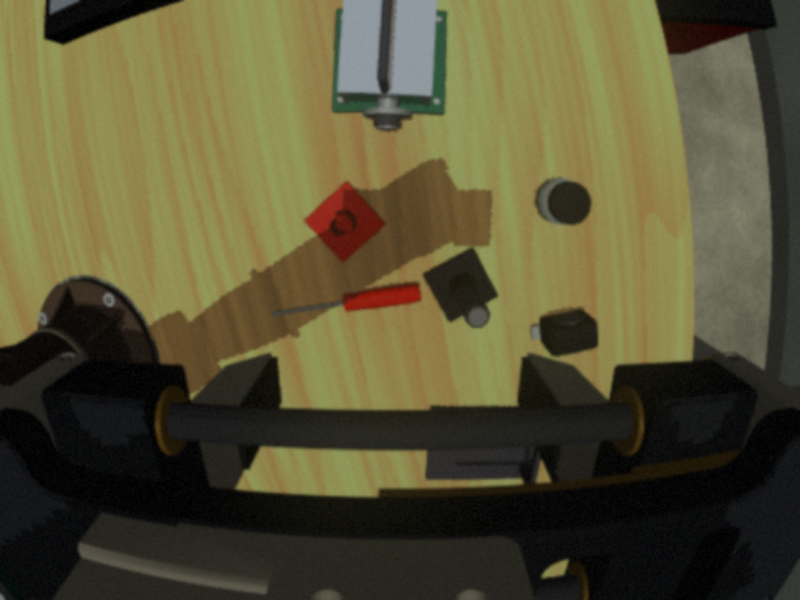

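Wrist view: black probe stand corners (424,271), (474,248), (497,293), (450,321), probe top at (477,316); the guard is only partly in view at the top, with the bar along column 385. I'll go on towards the guard.

move_arm(motion=[{"tx": 0.04, "ty": 0, "tz": 0, "twist": 0}, {"tx": 0.04, "ty": 0, "tz": 0, "twist": 0}, {"tx": 0.04, "ty": 0, "tz": 0, "twist": 0}, {"tx": 0, "ty": 0, "tz": 0, "twist": 0}, {"tx": 0, "ty": 0, "tz": 0, "twist": 0}])

```text
clock: 5.0
position: [0.5437, 0.1937, 0.4363]
ee_rot: [-2.427, -1.994, 0.001]
force: [0.3, -0.5, -0.1]
width: 1.002
gripper_force: 0.0
```

```bash
python3 look.py w4 '{"guard":0.012,"guard_bar":0.158,"spindle":0}'; python3 - <<'E'
from h import *
np.set_printoptions(precision=4,suppress=True)
d=np.load("w3.npz"); W=(d["K"],d["T"])
c=[atz("wrist",np.array(p)*.64,.010,W) for p in((424,271),(474,248),(497,293),(450,321))]
print(np.array(c),np.mean(c,0)); print("probe top",atz("wrist",np.array((477,316))*.64,.145,W))
E
```

```text
guard_bar 0.7 [246.221  92.006] [0.551 0.299 0.158]
[0.544 0.192 0.437] [ 2.43  1.99 -0.  ] 5.2
[[ 0.5427  0.023   0.01  ]
 [ 0.6114  0.0406  0.01  ]
 [ 0.6324 -0.0242  0.01  ]
 [ 0.5646 -0.0502  0.01  ]] [ 0.5878 -0.0027  0.01  ]
probe top [ 0.586  -0.0041  0.145 ]
```

View pics/w4b.png

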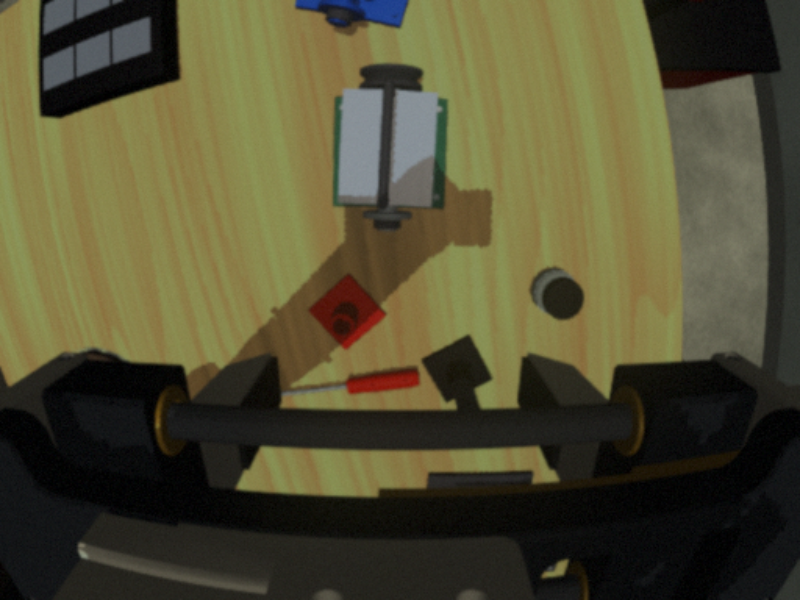

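Wrist view: guard with the bar from (391,84) to (383,205) and top-sheet corners (344,90), (437,93), (433,207), (340,203).

```bash
cat >> h.py <<'E'
def plan(pos,phi):
    """twist total (normalised) then shift (normalised) in the turned tool frame, TCP target"""
    s=arm.observe(); r=R.from_rotvec(s["ee_rot"]).as_matrix(); p0=np.arctan2(r[1,0],r[0,0])
    dp=(phi-p0+np.pi)%(2*np.pi)-np.pi; d=np.array(pos)-s["position"]
    x=np.array([np.cos(phi),np.sin(phi),0]); y=np.array([np.sin(phi),-np.cos(phi),0])
    print("phi0 %.3f twist %.4f shift tx %.4f ty %.4f tz %.4f"%(p0,-dp/(np.pi/2),d@x,d@y,-d[2]))
E
python3 - <<'E'
from h import *
np.set_printoptions(precision=4,suppress=True)
d=np.load("w4.npz"); W=(d["K"],d["T"])
a,b=[atz("wrist",np.array(p)*.64,.158,W) for p in((391,84),(383,205))]
print(a,b,np.linalg.norm(a-b),(a+b)/2,"yaw",np.arctan2(-(a-b)[0],(a-b)[1]))
c=np.array([atz("wrist",np.array(p)*.64,.098,W) for p in((344,90),(437,93),(433,207),(340,203))])
print(c,c.mean(0)); e=c[0]+c[1]-c[2]-c[3]; print("yaw",np.arctan2(-e[0],e[1]),np.linalg.norm(c[0]-c[3]),np.linalg.norm(c[0]-c[1]))
g=(a+b)/2; yaw=np.arctan2(-e[0],e[1])
plan([*g[:2],.139],yaw+np.pi/2)
E
```

```text
[0.5677 0.3535 0.158 ] [0.5382 0.2425 0.158 ] 0.11487524833876585 [0.553 0.298 0.158] yaw -0.26037586908826926
[[0.5194 0.3694 0.098 ]
 [0.6145 0.3467 0.098 ]
 [0.5871 0.2268 0.098 ]
 [0.4908 0.2506 0.098 ]] [0.553  0.2984 0.098 ]
yaw -0.23018762413821509 0.1222436409537572 0.09775621271484057
phi0 1.372 twist 0.0202 shift tx 0.1051 ty -0.0153 tz 0.2979
```

move_arm(motion=[{"tx": 0.035, "ty": -0.005, "tz": 0, "twist": 0.022}, {"tx": 0.035, "ty": -0.005, "tz": 0, "twist": 0}, {"tx": 0.035, "ty": -0.005, "tz": 0, "twist": 0}, {"tx": 0, "ty": 0, "tz": 0.033, "twist": 0}, {"tx": 0, "ty": 0, "tz": 0.033, "twist": 0}, {"tx": 0, "ty": 0, "tz": 0.033, "twist": 0}, {"tx": 0, "ty": 0, "tz": 0.033, "twist": 0}, {"tx": 0, "ty": 0, "tz": 0.033, "twist": 0}, {"tx": 0, "ty": 0, "tz": 0.033, "twist": 0}, {"tx": 0, "ty": 0, "tz": 0, "twist": 0}, {"tx": 0, "ty": 0, "tz": 0, "twist": 0}])

```text
clock: 6.3
position: [0.5521, 0.2989, 0.2395]
ee_rot: [2.463, 1.95, -0.0]
force: [-0.4, -0.1, 0.8]
width: 1.001
gripper_force: 0.0
```

```bash
python3 - <<'E'
from h import *
np.set_printoptions(precision=4,suppress=True)
plan([.553,.298,.139],1.336); s=arm.observe(); print(s["position"],s["clock"])
E
python3 look.py w5 '{"guard_bar":0.158}'
```

```text
phi0 1.339 twist 0.0022 shift tx -0.0007 ty 0.0011 tz 0.1005
[0.5521 0.2989 0.2395] 6.3
guard_bar 0.94 [255.898 202.291] [0.553 0.299 0.158]
[0.553 0.3   0.241] [2.462 1.951 0.005] 6.4
```

View pics/w5b.png

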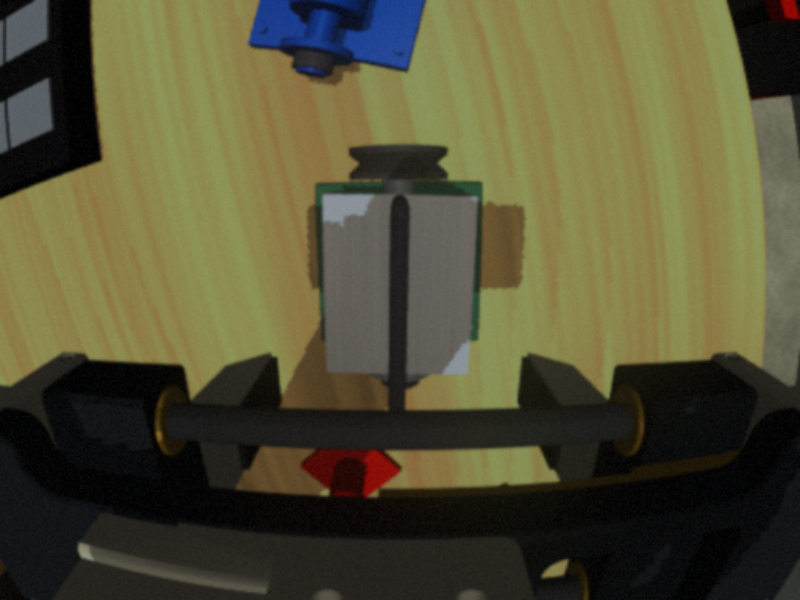

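The bar runs vertically at columns 397–400, centred between the fingers (near 399), so the alignment is good. I'll descend and grip.

move_arm(motion=[{"tx": 0, "ty": 0, "tz": 0.034, "twist": 0}, {"tx": 0, "ty": 0, "tz": 0.034, "twist": 0}, {"tx": 0, "ty": 0, "tz": 0.032, "twist": 0}, {"tx": 0, "ty": 0, "tz": 0, "twist": 0}, {"tx": 0, "ty": 0, "tz": 0, "twist": 0}])

```text
clock: 6.9
position: [0.5523, 0.3004, 0.1406]
ee_rot: [2.462, 1.952, 0.003]
force: [-0.0, 0.3, 0.7]
width: 0.999
gripper_force: 0.0
```

move_arm(motion=[{"tx": 0, "ty": 0, "tz": 0, "twist": 0}, {"tx": 0, "ty": 0, "tz": 0, "twist": 0}, {"tx": 0, "ty": 0, "tz": 0, "twist": 0}, {"tx": 0, "ty": 0, "tz": 0, "twist": 0}, {"tx": 0, "ty": 0, "tz": 0, "twist": 0}, {"tx": 0, "ty": 0, "tz": 0, "twist": 0}, {"tx": 0, "ty": 0, "tz": 0, "twist": 0}, {"tx": 0, "ty": 0, "tz": 0, "twist": 0}], gripper=1, squeeze=40)

```text
clock: 7.7
position: [0.5515, 0.2997, 0.1386]
ee_rot: [2.462, 1.952, -0.0]
force: [-0.7, 1.1, -0.6]
width: 0.353
gripper_force: 0.0
```

move_arm(motion=[{"tx": 0, "ty": 0, "tz": 0, "twist": 0}, {"tx": 0, "ty": 0, "tz": 0, "twist": 0}, {"tx": 0, "ty": 0, "tz": 0, "twist": 0}, {"tx": 0, "ty": 0, "tz": 0, "twist": 0}, {"tx": 0, "ty": 0, "tz": 0, "twist": 0}, {"tx": 0, "ty": 0, "tz": 0, "twist": 0}])

```text
clock: 8.3
position: [0.5516, 0.2998, 0.1387]
ee_rot: [2.462, 1.952, -0.0]
force: [-0.9, -0.0, -1.3]
width: 0.095
gripper_force: 40.0
```

move_arm(motion=[{"tx": 0, "ty": 0, "tz": -0.02, "twist": 0}, {"tx": 0, "ty": 0, "tz": -0.03, "twist": 0}, {"tx": 0, "ty": 0, "tz": -0.03, "twist": 0}, {"tx": 0, "ty": 0, "tz": -0.03, "twist": 0}, {"tx": 0, "ty": 0, "tz": 0, "twist": 0}, {"tx": 0, "ty": 0, "tz": 0, "twist": 0}])

```text
clock: 8.9
position: [0.5515, 0.2997, 0.2486]
ee_rot: [2.461, 1.952, 0.0]
force: [0.2, 0.7, -3.7]
width: 0.097
gripper_force: 40.0
```

```bash
python3 - <<'E'
from h import *
s=arm.observe(); print(s["gripper_force"],s["joints"].round(2))
yaw=-.216; ux=np.array([np.cos(yaw),np.sin(yaw)]); o=np.array([.587,-.257]); ph=yaw+np.pi/2+.006
for x in(-.17,-.015): plan([*(o+x*ux),.215],ph)
E
```

```text
39.977057576179504 [-0.2   0.49 -0.59  1.5   0.28  1.24 -1.05]
phi0 1.341 twist -0.0128 shift tx -0.5360 ty -0.0193 tz 0.0336
phi0 1.341 twist -0.0128 shift tx -0.5370 ty 0.1357 tz 0.0336
```

move_arm(motion=[{"tx": -0.02, "ty": -0.003, "tz": 0, "twist": -0.013}, {"tx": -0.04, "ty": -0.003, "tz": 0, "twist": 0}, {"tx": -0.045, "ty": -0.003, "tz": 0, "twist": 0}, {"tx": -0.045, "ty": -0.003, "tz": 0, "twist": 0}, {"tx": -0.045, "ty": -0.003, "tz": 0, "twist": 0}, {"tx": -0.045, "ty": -0.003, "tz": 0, "twist": 0}, {"tx": -0.045, "ty": -0.001, "tz": 0, "twist": 0}, {"tx": -0.045, "ty": 0, "tz": 0, "twist": 0}, {"tx": -0.045, "ty": 0, "tz": 0, "twist": 0}, {"tx": -0.045, "ty": 0, "tz": 0, "twist": 0}, {"tx": -0.045, "ty": 0, "tz": 0, "twist": 0}, {"tx": -0.04, "ty": 0, "tz": 0, "twist": 0}])

```text
clock: 10.1
position: [0.4254, -0.1923, 0.2471]
ee_rot: [-2.441, -1.974, 0.003]
force: [1.1, -0.1, -2.9]
width: 0.099
gripper_force: 40.0
```

move_arm(motion=[{"tx": -0.02, "ty": 0, "tz": 0.01, "twist": 0}, {"tx": 0, "ty": 0, "tz": 0.02, "twist": 0}, {"tx": 0, "ty": 0, "tz": 0.009, "twist": 0}, {"tx": 0, "ty": 0, "tz": 0, "twist": 0}, {"tx": 0, "ty": 0, "tz": 0, "twist": 0}, {"tx": 0, "ty": 0, "tz": 0, "twist": 0}])

```text
clock: 10.7
position: [0.4239, -0.2092, 0.2103]
ee_rot: [2.44, 1.978, 0.001]
force: [0.3, -0.6, -3.0]
width: 0.094
gripper_force: 40.0
```

```bash
cat > hk.py <<'E'
from h import *
s=arm.observe(); print(s["position"].round(4),s["force"].round(1),s["clock"])
yaw=-.216; ux=np.array([np.cos(yaw),np.sin(yaw)]); o=np.array([.587,-.257]); ph=yaw+np.pi/2+.003
uy=np.array([-ux[1],ux[0]])
for x in(-.17,-.015): plan([*(o+x*ux+.002*uy),.210],ph)
E
python3 hk.py
```

```text
[ 0.4239 -0.2092  0.2103] [ 0.3 -0.6 -3. ] 10.7
phi0 1.362 twist 0.0030 shift tx -0.0098 ty -0.0005 tz 0.0003
phi0 1.362 twist 0.0030 shift tx -0.0102 ty 0.1545 tz 0.0003
```

```bash
python3 look.py w6 '{"guard_bar":0.229,"hook_seat":0.199}';python3 -c "
from h import *
for c in ('top','scene'):
  im=save(c,c+'6.png')
  r=arm.place_of(c,'guard_bar')[:2]; print(c,[(d['conf'],atz(c,px(d['point']),.229)) for d in r])
  if c=='top': t=im
  else: s=im
K,T=cal('top'); a,b=proj('top',(.5,-.24,.1)).astype(int)
t=t[b-60:b+60,a-80:a+80]; cv2.imwrite('pics/c6.png',cv2.resize(t,(800,600),interpolation=cv2.INTER_CUBIC)[:,:,::-1])
"
```

```text
guard_bar 0.58 [254.208 260.083] [ 0.423 -0.209  0.229]
hook_seat 0.57 [455.782 247.718] [ 0.569 -0.255  0.199]
[ 0.424 -0.21   0.21 ] [2.44  1.977 0.001] 10.85
top [(0.63, array([ 0.43517894, -0.21431868,  0.229     ]))]
scene [(0.66, array([ 0.43033589, -0.21689021,  0.229     ]))]
```

View pics/w6b.png

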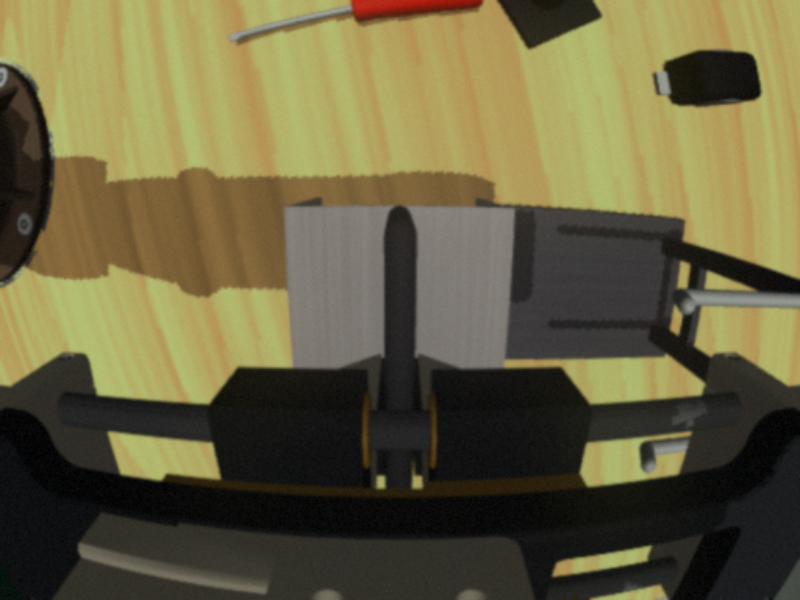

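Wrist view: guard held upright, bar at column 400, prong tips at (685,302) and (650,457). I'll check these tips against the fitted stand pose.

```bash
python3 - <<'E'
from h import *
d=np.load("w6.npz"); W=(d["K"],d["T"])
yaw=-.216; c,s=np.cos(yaw),np.sin(yaw)
for p in((685,300),(650,460)):
    P=atz("wrist",np.array(p)*.64,.207,W)[:2]-[.587,-.257]; print(c*P[0]+s*P[1],-s*P[0]+c*P[1])
E
```

```text
-0.05162890224101584 0.04388367014710245
-0.05082963575369087 -0.034117648074684474
```

move_arm(motion=[{"tx": -0.007, "ty": 0, "tz": 0, "twist": 0.003}, {"tx": 0, "ty": 0.02, "tz": 0, "twist": 0}, {"tx": 0, "ty": 0.025, "tz": 0, "twist": 0}, {"tx": 0, "ty": 0.025, "tz": 0, "twist": 0}, {"tx": 0, "ty": 0.025, "tz": 0, "twist": 0}, {"tx": 0, "ty": 0.025, "tz": 0, "twist": 0}, {"tx": 0, "ty": 0.02, "tz": 0, "twist": 0}, {"tx": 0, "ty": 0.014, "tz": 0, "twist": 0}, {"tx": 0, "ty": 0, "tz": 0, "twist": 0}, {"tx": 0, "ty": 0, "tz": 0, "twist": 0}])

```text
clock: 12.05
position: [0.5718, -0.2496, 0.2092]
ee_rot: [-2.446, -1.97, 0.001]
force: [-0.2, -0.1, -2.3]
width: 0.091
gripper_force: 40.0
```

```bash
python3 hk.py; python3 look.py w7 '{"guard_bar":0.229,"hook_seat":0.199}'
```

```text
[ 0.5718 -0.2496  0.2092] [-0.2 -0.1 -2.3] 12.05
phi0 1.356 twist -0.0011 shift tx -0.0015 ty -0.1536 tz -0.0008
phi0 1.356 twist -0.0011 shift tx -0.0020 ty 0.0014 tz -0.0008
guard_bar 0.72 [255.386 260.083] [ 0.572 -0.249  0.229]
[ 0.572 -0.249  0.21 ] [-2.446 -1.971  0.001] 12.2
```

View pics/w7b.png

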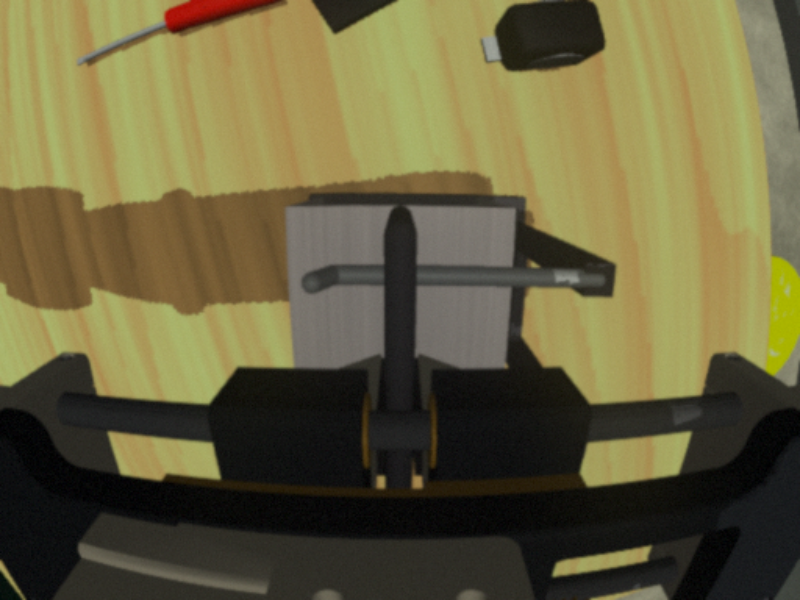

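The prong passes between the bar and the top sheet, at about row 275 and clear of the leg at about row 215. Lowering now.

move_arm(motion=[{"tx": 0, "ty": 0, "tz": 0.01, "twist": 0}, {"tx": 0, "ty": 0, "tz": 0.01, "twist": 0}, {"tx": 0, "ty": 0, "tz": 0.005, "twist": 0}, {"tx": 0, "ty": 0, "tz": 0.003, "twist": 0}, {"tx": 0, "ty": 0, "tz": 0.002, "twist": 0}, {"tx": 0, "ty": 0, "tz": 0, "twist": 0}, {"tx": 0, "ty": 0, "tz": 0, "twist": 0}, {"tx": 0, "ty": 0, "tz": 0, "twist": 0}])

```text
clock: 13.0
position: [0.5726, -0.2493, 0.18]
ee_rot: [2.446, 1.971, 0.0]
force: [-0.3, 0.2, -1.9]
width: 0.096
gripper_force: 40.0
```

move_arm(motion=[{"tx": 0, "ty": 0, "tz": 0.001, "twist": 0}, {"tx": 0, "ty": 0, "tz": 0.001, "twist": 0}, {"tx": 0, "ty": 0, "tz": 0, "twist": 0}, {"tx": 0, "ty": 0, "tz": 0, "twist": 0}])

```text
clock: 13.4
position: [0.5727, -0.2493, 0.1791]
ee_rot: [2.445, 1.97, 0.001]
force: [-3.5, 0.7, 8.8]
width: 0.095
gripper_force: 40.0
```

Contact (+8.8 N). Next I back off 1 mm and release.

move_arm(motion=[{"tx": 0, "ty": 0, "tz": -0.001, "twist": 0}, {"tx": 0, "ty": 0, "tz": 0, "twist": 0}])

```text
clock: 13.6
position: [0.5727, -0.2493, 0.1792]
ee_rot: [2.446, 1.971, 0.001]
force: [-1.9, -0.6, 2.8]
width: 0.093
gripper_force: 40.0
```

move_arm(motion=[{"tx": 0, "ty": 0, "tz": 0, "twist": 0}, {"tx": 0, "ty": 0, "tz": 0, "twist": 0}, {"tx": 0, "ty": 0, "tz": 0, "twist": 0}, {"tx": 0, "ty": 0, "tz": 0, "twist": 0}, {"tx": 0, "ty": 0, "tz": 0, "twist": 0}, {"tx": 0, "ty": 0, "tz": 0, "twist": 0}, {"tx": 0, "ty": 0, "tz": 0, "twist": 0}, {"tx": 0, "ty": 0, "tz": 0, "twist": 0}], gripper=-0.2)

```text
clock: 14.4
position: [0.5724, -0.2493, 0.1787]
ee_rot: [2.446, 1.971, -0.0]
force: [-0.6, -0.9, 0.1]
width: 0.598
gripper_force: 0.0
```

move_arm(motion=[{"tx": 0, "ty": 0, "tz": -0.01, "twist": 0}, {"tx": 0, "ty": 0, "tz": -0.03, "twist": 0}, {"tx": 0, "ty": 0, "tz": -0.04, "twist": 0}, {"tx": 0, "ty": 0, "tz": -0.04, "twist": 0}, {"tx": 0, "ty": 0, "tz": -0.03, "twist": 0}, {"tx": 0, "ty": 0, "tz": 0, "twist": 0}])

```text
clock: 15.0
position: [0.5744, -0.2494, 0.3347]
ee_rot: [2.44, 1.967, 0.007]
force: [0.8, 0.0, 0.2]
width: 0.6
gripper_force: 0.0
```

```bash
python3 look.py w8 '{"guard_bar":0.199,"hook_seat":0.199}'; python3 - <<'E'
from h import *
ims=[]
for c in("top","scene"):
    im=save(c,c+"8.png"); r=arm.place_of(c,"guard_bar")[:1]; print(c,[(d["conf"],atz(c,px(d["point"]),.199)) for d in r])
    a,b=proj(c,(.57,-.25,.12)).astype(int); x0=max(a-60,0);y0=max(b-50,0); ims.append(cv2.resize(im[y0:y0+100,x0:x0+120],(400,333)))
w=cv2.imread("pics/w8.png")
cv2.imwrite("pics/c8.png",np.vstack([np.hstack([i[:,:,::-1] for i in ims])]))
yaw=-.216; plan([.587,-.003,.33],np.pi-.235)
E
```

```text
guard_bar 0.7 [252.006 185.587] [ 0.573 -0.248  0.199]
[ 0.572 -0.249  0.329] [-2.446 -1.971  0.   ] 15.15
top [(0.96, array([ 0.57074677, -0.25578257,  0.199     ]))]
scene [(0.89, array([ 0.57508761, -0.25060957,  0.199     ]))]
phi0 1.357 twist -0.9868 shift tx 0.0426 ty 0.2429 tz -0.0024
```

View pics/c8.png

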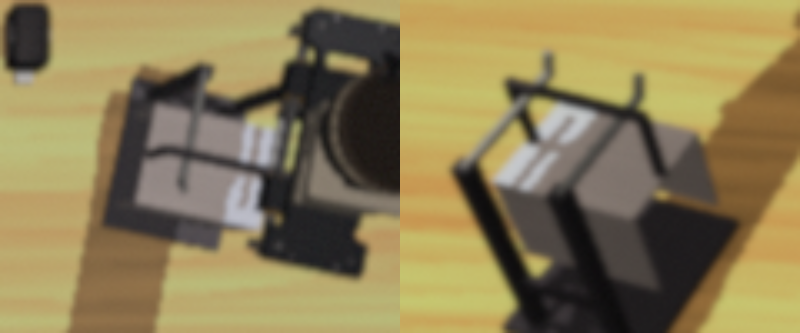

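The guard hangs across both prongs and the fingers are clear of it. Next is the probe; I've used up the picture budget, so from here I rely on measurements.

move_arm(motion=[{"tx": 0, "ty": 0, "tz": 0, "twist": -0.09}, {"tx": 0, "ty": 0, "tz": 0, "twist": -0.09}, {"tx": 0, "ty": 0, "tz": 0, "twist": -0.09}, {"tx": 0, "ty": 0, "tz": 0, "twist": -0.09}, {"tx": 0, "ty": 0, "tz": 0, "twist": -0.09}, {"tx": 0, "ty": 0, "tz": 0, "twist": -0.09}, {"tx": 0, "ty": 0, "tz": 0, "twist": -0.09}, {"tx": 0, "ty": 0, "tz": 0, "twist": -0.09}, {"tx": 0, "ty": 0, "tz": 0, "twist": -0.09}, {"tx": 0, "ty": 0, "tz": 0, "twist": -0.09}, {"tx": 0, "ty": 0, "tz": 0, "twist": -0.087}], gripper=-1)

```text
clock: 16.45
position: [0.5721, -0.2493, 0.3279]
ee_rot: [-0.359, -3.12, -0.001]
force: [-0.6, 0.3, 0.1]
width: 1.002
gripper_force: 0.0
```

move_arm(motion=[{"tx": 0.006, "ty": 0.035, "tz": 0, "twist": 0}, {"tx": 0.006, "ty": 0.035, "tz": 0, "twist": 0}, {"tx": 0.006, "ty": 0.035, "tz": 0, "twist": 0}, {"tx": 0.006, "ty": 0.035, "tz": 0, "twist": 0}, {"tx": 0.006, "ty": 0.035, "tz": 0, "twist": 0}, {"tx": 0.006, "ty": 0.035, "tz": 0, "twist": 0}, {"tx": 0.006, "ty": 0.033, "tz": 0, "twist": 0}, {"tx": 0, "ty": 0, "tz": 0, "twist": 0}, {"tx": 0, "ty": 0, "tz": 0, "twist": 0}])

```text
clock: 17.35
position: [0.5878, -0.0025, 0.3282]
ee_rot: [-0.365, -3.119, 0.0]
force: [-0.1, -0.2, 0.4]
width: 1.002
gripper_force: 0.0
```

```bash
python3 look.py w9 '{"probe":0.015,"probe_stand":0,"guard_bar":0.199,"tip_end":0.015}'; python3 - <<'E'
from h import *
np.set_printoptions(precision=4,suppress=True)
d=np.load("w9.npz"); W=(d["K"],d["T"])
for r in arm.regions_of("wrist","probe")[:2]:
    m=np.argwhere(r["region"]); print(r["conf"],len(m),m.min(0),m.max(0),px(r["point"]))
    cnt=m[:,::-1].astype(np.float32); (c,rad)=cv2.minEnclosingCircle(cnt); print(c,rad,atz("wrist",c,.145,W))
print("expected top",proj("wrist",(.587,-.003,.145),W),"bottom of handle",proj("wrist",(.587,-.003,.065),W))
plan([.587,-.003,.25],np.pi-.235)
print(arm.observe()["joints"].round(2))
E
```

```text
probe 0.73 [248.576 159.398] [ 0.586 -0.013  0.015]
probe_stand 0.98 [302.387  66.01 ] [0.457 0.107 0.   ]
probe_stand 0.95 [256.717 155.789] [0.585 0.001 0.   ]
guard_bar 0.8 [ 56.883 222.605] [ 0.573 -0.249  0.199]
[ 0.588 -0.005  0.328] [-0.371 -3.119  0.001] 17.6
0.65 555 [155 242] [185 264] [252.8768 170.6112]
(253.5, 169.93333435058594) 15.141249656677246 [ 0.5798 -0.0025  0.145 ]
expected top [254.4725 175.8851] bottom of handle [254.6531 164.0858]
phi0 2.905 twist -0.0010 shift tx 0.0014 ty 0.0011 tz 0.0785
[ 0.44  0.42 -0.78  1.46  0.29  1.39  0.99]
```

move_arm(motion=[{"tx": 0.003, "ty": 0.001, "tz": 0.02, "twist": 0}, {"tx": 0, "ty": 0, "tz": 0.03, "twist": 0}, {"tx": 0, "ty": 0, "tz": 0.03, "twist": 0}, {"tx": 0, "ty": 0, "tz": 0.03, "twist": 0}, {"tx": 0, "ty": 0, "tz": 0.03, "twist": 0}, {"tx": 0, "ty": 0, "tz": 0.03, "twist": 0}, {"tx": 0, "ty": 0, "tz": 0.03, "twist": 0}, {"tx": 0, "ty": 0, "tz": 0.02, "twist": 0}, {"tx": 0, "ty": 0, "tz": 0.012, "twist": 0}, {"tx": 0, "ty": 0, "tz": 0, "twist": 0}, {"tx": 0, "ty": 0, "tz": 0, "twist": 0}])

```text
clock: 18.75
position: [0.5859, -0.0015, 0.0975]
ee_rot: [0.368, 3.119, 0.0]
force: [0.3, 0.9, -0.2]
width: 0.998
gripper_force: 0.0
```

move_arm(motion=[{"tx": 0, "ty": 0, "tz": 0, "twist": 0}, {"tx": 0, "ty": 0, "tz": 0, "twist": 0}, {"tx": 0, "ty": 0, "tz": 0, "twist": 0}, {"tx": 0, "ty": 0, "tz": 0, "twist": 0}, {"tx": 0, "ty": 0, "tz": 0, "twist": 0}, {"tx": 0, "ty": 0, "tz": 0, "twist": 0}, {"tx": 0, "ty": 0, "tz": 0, "twist": 0}, {"tx": 0, "ty": 0, "tz": 0, "twist": 0}, {"tx": 0, "ty": 0, "tz": 0, "twist": 0}, {"tx": 0, "ty": 0, "tz": 0, "twist": 0}, {"tx": 0, "ty": 0, "tz": 0, "twist": 0}, {"tx": 0, "ty": 0, "tz": 0, "twist": 0}], gripper=1, squeeze=10)

```text
clock: 19.95
position: [0.585, -0.0023, 0.0965]
ee_rot: [-0.369, -3.119, 0.002]
force: [-1.6, -4.1, 0.0]
width: 0.29
gripper_force: 10.0
```

move_arm(motion=[{"tx": 0, "ty": -0.001, "tz": 0, "twist": 0}, {"tx": 0, "ty": 0, "tz": -0.005, "twist": 0}, {"tx": 0, "ty": 0, "tz": -0.005, "twist": 0}, {"tx": 0, "ty": 0, "tz": -0.01, "twist": 0}, {"tx": 0, "ty": 0, "tz": -0.008, "twist": 0}, {"tx": 0, "ty": 0, "tz": 0, "twist": 0}, {"tx": 0, "ty": 0, "tz": 0, "twist": 0}])

```text
clock: 20.65
position: [0.5855, -0.0025, 0.1254]
ee_rot: [0.368, 3.119, -0.0]
force: [-1.3, -2.1, -0.9]
width: 0.289
gripper_force: 10.0
```

move_arm(motion=[{"tx": 0.003, "ty": -0.0005, "tz": 0, "twist": 0}, {"tx": 0.003, "ty": 0, "tz": 0, "twist": 0}, {"tx": 0.003, "ty": 0, "tz": 0, "twist": 0}, {"tx": 0.003, "ty": 0, "tz": 0, "twist": 0}, {"tx": 0, "ty": 0, "tz": 0, "twist": 0}])

```text
clock: 21.15
position: [0.5729, 0.0001, 0.1246]
ee_rot: [-0.367, -3.12, 0.0]
force: [-0.8, -2.4, -1.1]
width: 0.292
gripper_force: 10.0
```

move_arm(motion=[{"tx": 0.003, "ty": 0, "tz": 0, "twist": 0}, {"tx": 0.003, "ty": 0, "tz": 0, "twist": 0}, {"tx": 0.003, "ty": 0, "tz": 0, "twist": 0}, {"tx": 0.003, "ty": 0, "tz": 0, "twist": 0}, {"tx": 0.003, "ty": 0, "tz": 0, "twist": 0}, {"tx": 0.003, "ty": 0, "tz": 0, "twist": 0}, {"tx": 0, "ty": 0, "tz": 0, "twist": 0}, {"tx": 0, "ty": 0, "tz": 0, "twist": 0}])

```text
clock: 21.95
position: [0.5557, 0.0043, 0.1248]
ee_rot: [-0.368, -3.12, -0.0]
force: [0.6, -1.5, -1.2]
width: 0.291
gripper_force: 10.0
```

```bash
cat > ax.py <<'E'
from h import *
np.set_printoptions(precision=4,suppress=True)
s=arm.observe(); r=R.from_rotvec(s["ee_rot"]).as_matrix(); tcp=s["position"]; g=tcp-.019*r[:,2]
print("tcp",tcp,"g",g,"f",s["force"].round(1),s["gripper_force"],s["clock"])
for c in("scene","top","wrist"):
    C=cal(c); save(c,"ax_%s_%.2f.png"%(c,s["clock"]))
    n=r[:,1]
    for k in("probe","tip_end"):
        for d in arm.place_of(c,k)[:1]:
            o,v=ray(c,px(d["point"]),C); t=((g-o)@n)/(v@n); P=o+v*t; L=r.T@(P-g)   # in plane tool x-z
            print(c,k,round(d["conf"],2),px(d["point"]).round(1),"tool xz",L.round(4),"tilt deg",np.degrees(np.arctan2(-L[0],L[2])).round(1))
E
python3 ax.py
```

```text
tcp [0.5557 0.0043 0.1248] g [0.5557 0.0043 0.1438] f [ 0.6 -1.5 -1.2] 9.994507132214494 21.95
scene probe 0.71 [203.  199.8] tool xz [-0.029   0.      0.1082] tilt deg 15.0
wrist probe 0.85 [252.3 246.2] tool xz [ 0.0618 -0.     -0.112 ] tilt deg -151.1
```

move_arm(motion=[{"tx": 0, "ty": 0, "tz": 0, "twist": 0}, {"tx": 0, "ty": 0, "tz": 0, "twist": 0}, {"tx": 0.001, "ty": 0, "tz": -0.005, "twist": 0}, {"tx": 0.001, "ty": 0, "tz": -0.005, "twist": 0}, {"tx": 0.002, "ty": 0, "tz": -0.01, "twist": 0}, {"tx": 0, "ty": 0, "tz": -0.02, "twist": 0}, {"tx": 0, "ty": 0, "tz": -0.03, "twist": 0}, {"tx": 0, "ty": 0, "tz": -0.03, "twist": 0}, {"tx": 0, "ty": 0, "tz": -0.03, "twist": 0}, {"tx": 0, "ty": 0, "tz": 0, "twist": 0}, {"tx": 0, "ty": 0, "tz": 0, "twist": 0}], squeeze=30)

```text
clock: 23.5
position: [0.5521, 0.0051, 0.2557]
ee_rot: [0.368, 3.118, -0.0]
force: [-0.7, 0.3, -1.9]
width: 0.29
gripper_force: 30.0
```

```bash
python3 ax.py; python3 - <<'E'
from h import *
np.set_printoptions(precision=4,suppress=True)
# axis of probe from silhouettes in scene view, intersected with tool x-z plane
s=arm.observe(); r=R.from_rotvec(s["ee_rot"]).as_matrix(); g=s["position"]-.019*r[:,2]; n=r[:,1]
for c in("scene","top","wrist"):
    C=cal(c)
    for d in arm.regions_of(c,"probe")[:1]:
        m=d["region"]; q=np.argwhere(m)[:,::-1].astype(np.float32)
        vx,vy,x,y=cv2.fitLine(q,cv2.DIST_HUBER,0,.01,.01).ravel(); print(c,d["conf"],len(q),q.min(0),q.max(0))
        P=[]
        for t in(-12,12):
            o,v=ray(c,(x+vx*t,y+vy*t),C); P.append(r.T@(o+v*((g-o)@n)/(v@n)-g))
        e=P[1]-P[0]; print(P,np.degrees(np.arctan(-e[0]/e[2])))
E
```

```text
tcp [0.5521 0.0051 0.2557] g [0.552  0.0051 0.2747] f [-0.7  0.3 -1.9] 29.994407925912583 23.5
scene probe 0.87 [197.1 167.8] tool xz [-0.0408  0.      0.103 ] tilt deg 21.6
top tip_end 0.57 [373.8 193.4] tool xz [ 0.0278  0.     -0.7086] tilt deg -177.8
wrist probe 0.55 [253.  244.2] tool xz [ 0.0743 -0.     -0.1361] tilt deg -151.4
scene 0.92 376 [194. 117.] [204. 165.]
[array([-0.025 , -0.    ,  0.0652]), array([-0.0082, -0.    ,  0.0017])] 14.78651271439478
wrist 0.7 1564 [230. 235.] [280. 302.]
[array([ 0.6874, -0.    , -1.1266]), array([ 0.1689,  0.    , -0.3222])] 32.80353045229061
```

```bash
cat > mask.py <<'E'
from h import *
np.set_printoptions(precision=1,suppress=True,linewidth=150)
s=arm.observe(); r=R.from_rotvec(s["ee_rot"]).as_matrix(); g=s["position"]-.019*r[:,2]
C=cal("scene"); arm.get_image("scene")
d=arm.regions_of("scene","probe")[0]; m=d["region"]
for y in range(100,200,4):
    x=np.where(m[y])[0]
    if len(x): print(y,x.min(),x.max(),end=" | ")
print()
def sil(th,a=-.0,L=.1,off=(0,0)):
    im=np.zeros(m.shape,np.uint8); ax=r@np.array([np.sin(th),0,-np.cos(th)]); o=g-ax*L
    for z0,z1,R0 in((0,.012,.004),(.012,.05,.009),(.05,.125,.0135)):
        P=[]
        e1=np.cross(ax,[0,1,0]); e1/=np.linalg.norm(e1); e2=np.cross(ax,e1)
        for z in(z0,z1):
            for k in np.linspace(0,6.28,24): P.append(proj("scene",o+ax*z+R0*(np.cos(k)*e1+np.sin(k)*e2),C)+off)
        cv2.fillConvexPoly(im,cv2.convexHull(np.float32(P).round().astype(np.int32)),1)
    return im.astype(bool)
best=[]
for th in np.radians(np.arange(5,33,1.)):
  for L in(.09,.1,.11):
    for ox in(-2,-1,0,1,2):
        a=sil(th,L=L,off=(ox,0)); 
        # compare only below fingers: rows beyond grasp row
        y0=int(proj("scene",r@[0,0,.03]+g,C)[1])
        i=(a&m)[y0:].sum()/max(1,(a|m)[y0:].sum()); best.append((i,np.degrees(th),L,ox))
best.sort(reverse=True); print(np.round(best[:8],3))
E
python3 mask.py
```

```text
120 195 199 | 124 195 203 | 128 194 203 | 132 193 205 | 136 193 206 | 140 193 205 | 144 193 205 | 148 194 204 | 152 194 202 | 156 194 202 | 160 194 202 | 164 196 200 | 
[[ 0.9 21.   0.1  0. ]
 [ 0.9 13.   0.1 -2. ]
 [ 0.9 23.   0.1  0. ]
 [ 0.9 22.   0.1  0. ]
 [ 0.9 28.   0.1  1. ]
 [ 0.9 24.   0.1  0. ]
 [ 0.9 18.   0.1 -1. ]
 [ 0.9 16.   0.1 -1. ]]
```

```bash
cat > st.py <<'E'
from h import *
np.set_printoptions(precision=4,suppress=True)
Rs={}
for c in("scene","top","wrist"):
    C=cal(c); save(c,"st_%s.png"%c)
    for k,z in(("stud",.08),("spindle",0.)):
        for d in arm.place_of(c,k)[:2]:
            p=px(d["point"]); print(c,k,round(d["conf"],2),p.round(1),atz(c,p,z,C)); Rs.setdefault((c,k),ray(c,p,C))
    for d in arm.regions_of(c,"stud")[:2]:
        q=np.argwhere(d["region"])[:,::-1]; print(c,"region",round(d["conf"],2),len(q),q.mean(0),atz(c,q.mean(0),.08,C))
if ("scene","stud") in Rs and ("top","stud") in Rs: print(tri(*Rs["scene","stud"],*Rs["top","stud"]))
E
python3 st.py
```

```text
scene stud 0.73 [407.  197.3] [0.5537 0.5444 0.08  ]
scene stud 0.57 [312.9 184.7] [0.5354 0.2953 0.08  ]
scene spindle 0.91 [309.7 208.3] [0.5543 0.2961 0.    ]
scene region 0.53 121 [315.6198 189.2893] [0.5512 0.3027 0.08  ]
scene region 0.46 156 [410.9295 200.1218] [0.5625 0.5533 0.08  ]
top stud 0.54 [125.7 203.8] [0.5559 0.5601 0.08  ]
top stud 0.46 [200.7 206.9] [0.545 0.301 0.08 ]
top spindle 0.83 [139.3 201.5] [0.568  0.5402 0.    ]
top spindle 0.56 [207.7 206.3] [0.5501 0.288  0.    ]
top region 0.61 137 [127.7591 203.4745] [0.557 0.553 0.08 ]
top region 0.51 137 [201.146  207.3066] [0.5436 0.2995 0.08  ]
wrist stud 0.92 [468.4 120.2] [0.5366 0.3008 0.08  ]
wrist spindle 0.65 [ 90.8 230. ] [ 0.5895 -0.2882 -0.    ]
wrist spindle 0.58 [438.3 129.7] [0.5567 0.3002 0.    ]
wrist region 0.78 703 [465.9047 123.5747] [0.5405 0.2955 0.08  ]
(array([0.5552, 0.5507, 0.0839]), np.float64(0.014853227595271771))
```

move_arm(motion=[{"tx": 0.015, "ty": 0.025, "tz": 0, "twist": 0}, {"tx": 0.015, "ty": 0.026, "tz": 0, "twist": 0}, {"tx": 0.015, "ty": 0.026, "tz": 0, "twist": 0}, {"tx": 0.015, "ty": 0.026, "tz": 0, "twist": 0}, {"tx": 0.015, "ty": 0.026, "tz": 0, "twist": 0}, {"tx": 0, "ty": 0, "tz": 0, "twist": 0}, {"tx": 0, "ty": 0, "tz": 0, "twist": 0}])

```text
clock: 25.5
position: [0.5088, 0.1485, 0.2548]
ee_rot: [0.365, 3.12, -0.0]
force: [0.2, -1.4, -2.4]
width: 0.285
gripper_force: 30.0
```

```bash
python3 st.py | grep -v "0.55"; python3 - <<'E'
# bed-plate corners: colour mask of green in wrist picture -> yaw check
from h import *
np.set_printoptions(precision=4,suppress=True)
C=cal("wrist"); im=cv2.imread("pics/st_wrist.png"); hsv=cv2.cvtColor(im,cv2.COLOR_BGR2HSV)
m=cv2.inRange(hsv,(50,80,20),(90,255,255)); n,l,st,_=cv2.connectedComponentsWithStats(m); k=1+np.argmax(st[1:,4]); print(st[k])
q=np.argwhere(l==k)[:,::-1]; w=np.array([atz("wrist",p,.012,C)[:2] for p in q],np.float32)
print(cv2.minAreaRect(w)); print(arm.observe()["position"])
E
```

```text
scene stud 0.49 [314.2 187.9] [0.5466 0.2989 0.08  ]
scene region 0.67 161 [314.9689 188.8075] [0.5496 0.3009 0.08  ]
top spindle 0.71 [139.  199.1] [0.5768 0.5415 0.    ]
top region 0.53 107 [199.0093 206.4206] [0.5467 0.3069 0.08  ]
wrist stud 0.9 [381.9 171.2] [0.5355 0.2989 0.08  ]
wrist stud 0.32 [363.4 169.9] [0.5287 0.2751 0.08  ]
wrist spindle 0.94 [486.4 150.9] [0.5671 0.5491 0.    ]
wrist region 0.91 981 [382.1121 174.4149] [0.5395 0.2987 0.08  ]
wrist region 0.61 79 [509.6835 147.1772] [0.5449 0.5287 0.08  ]
(array([0.5843, 0.4024, 0.1308]), np.float64(0.24230274132296686))
[ 316  123   96   96 6983]
((0.5524304509162903, 0.305083304643631), (0.15110181272029877, 0.13758286833763123), 77.23662567138672)
[0.5091 0.1478 0.2547]
```

```bash
python3 - <<'E'
from h import *
np.set_printoptions(precision=4,suppress=True,linewidth=200)
C=cal("wrist"); im=cv2.imread("pics/st_wrist.png"); hsv=cv2.cvtColor(im,cv2.COLOR_BGR2HSV)
x0,x1,y0,y1=358,408,150,196
print("S"); print(hsv[y0:y1:3,x0:x1:3,1])
m=np.zeros(im.shape[:2],np.uint8); m[y0:y1,x0:x1]=(hsv[y0:y1,x0:x1,1]<70)*255
n,l,st,ce=cv2.connectedComponentsWithStats(m)
for k in range(1,n):
    if st[k,4]>30: print(st[k],ce[k],atz("wrist",ce[k],.08,C))
T=cv2.imread("pics/st_top.png"); a=proj("top",(.54,.3,.08)).round().astype(int); h2=cv2.cvtColor(T,cv2.COLOR_BGR2HSV)
print(a); print(h2[a[1]-8:a[1]+9,a[0]-8:a[0]+9,1])
print("exp",proj("wrist",(.5404,.301,.08),C))
E
```

```text
S
[[132 120 130 127 132 130 118 132 123 127 133 127 132 123 123 125 125]
 [115 141 121 116 114 126 122 123 127 132 127 132 125 127 125 123 125]
 [ 91  91 103 105  94 104 105  87  89 101  87 101 104 114 115 123 118]
 [106 118 104 107  99 119  93 105 106  98 102 106 107 106  96  96  93]
 [124 122 100 128 133 123 128 134 132 130 132 118 126 124 114 100 108]
 [146 129 128 132 132 132 125  84  27  22  74 126 129 127 115 120 124]
 [128 139 124 129 135 135 100  13  17  16  14  67 127 136 116 122 126]
 [131 129 124 131 130 137  36  14  11  12  14  15 132 127 120 119 134]
 [136 142 135 124 135 135  27  14  12  12   9   9 119 132 121 126 126]
 [131 137 136 125 135 139  55  12   8  10  10  12 130 135 135 132 127]
 [131 137 145 114 136 136 132  19  12  12  12  55 135 138 135 127 130]
 [133 149 132 115 140 135 127 132  52  25  68 136 132 136 133 130 143]
 [136 138 133 106 147 136 133 135 133 127 132 134 126 133 131 123 126]
 [129 131 139 133 129 124 133 133 129 120 133 122 129 124 132 122 125]
 [129 133 126 128 137 119 139 133 137 132 124 135 143 118 124 119 123]
 [117 129 124 133 131 133 131 124
[... 645 characters left out ...]
 11  14  13  30  50  64  77  82  82]
 [112 115 114  96  35  11  11  13  14  16  15  40  66  84  81  85  82]
 [113 115 116  99  41  11  12  12  16  23  41  70  85  83  84  81  83]
 [112 112 116 104  66  18  11  14  23  42  75  85  84  83  81  83  78]
 [112 106 115 113  96  47  21  19  33  69  80  86  85  81  86  81  85]
 [110 116 112 116 116  89  64  49  42  84  90  84  84  84  86  85  80]
 [116 113 114 115 114 115 107  98  53  68  81  87  83  86  80  84  85]
 [113 112 113 115 116 115 116 109  81  51  83  88  85  85  88  84  85]
 [113 112 118 114 117 115 113 114 101  60  73  87  88  84  80  82  85]
 [115 115 114 115 116 117 117 114 109  72  59  84  87  90  85  84  83]]
exp [383.518  174.9906]
```

```bash
cat > go.py <<'E'
from h import *
import sys
np.set_printoptions(precision=4,suppress=True)
gap=float(sys.argv[1]); th=np.radians(float(sys.argv[2]) if len(sys.argv)>2 else 20.5)
ph=np.pi-.232; u=np.array([np.cos(ph),np.sin(ph),0]); n=np.sin(np.radians(20))*u+np.cos(np.radians(20))*np.array([0,0,1.])
ax=np.sin(th)*u+np.cos(th)*np.array([0,0,1.])
tip=np.array([.5395,.302,.08])+gap*n; g=tip+.1005*ax; t=g-[0,0,.019]
print("target",t); plan(t,ph); print(arm.observe()["position"],arm.observe()["force"])
E
python3 go.py .04
```

```text
target [0.4919 0.3132 0.1927]
phi0 2.907 twist -0.0019 shift tx 0.0547 ty 0.1571 tz 0.0620
[0.5091 0.1478 0.2547] [ 0.5543 -0.7184 -2.3576]
```

move_arm(motion=[{"tx": 0.009, "ty": 0.026, "tz": 0, "twist": -0.002}, {"tx": 0.009, "ty": 0.026, "tz": 0, "twist": 0}, {"tx": 0.009, "ty": 0.026, "tz": 0, "twist": 0}, {"tx": 0.009, "ty": 0.026, "tz": 0, "twist": 0}, {"tx": 0.009, "ty": 0.026, "tz": 0, "twist": 0}, {"tx": 0.009, "ty": 0.026, "tz": 0, "twist": 0}, {"tx": 0, "ty": 0, "tz": 0.02, "twist": 0}, {"tx": 0, "ty": 0, "tz": 0.02, "twist": 0}, {"tx": 0, "ty": 0, "tz": 0.02, "twist": 0}, {"tx": 0, "ty": 0, "tz": 0, "twist": 0}, {"tx": 0, "ty": 0, "tz": 0, "twist": 0}])

```text
clock: 27.2
position: [0.4923, 0.3122, 0.195]
ee_rot: [-0.363, -3.12, 0.0]
force: [0.6, -0.2, -1.6]
width: 0.289
gripper_force: 30.0
```

```bash
python3 go.py .04; python3 mask.py; python3 - <<'E'
from h import *
np.set_printoptions(precision=4,suppress=True)
from go import tip
for c in("scene","top","wrist"):
    arm.get_image(c)
    print(c,"expected tip",proj(c,tip),[(round(d["conf"],2),px(d["point"]).round(1)) for d in arm.place_of(c,"tip_end")[:2]])
E
:
```

```text
target [0.4919 0.3132 0.1927]
phi0 2.910 twist 0.0003 shift tx 0.0006 ty 0.0009 tz 0.0023
[0.4923 0.3122 0.195 ] [ 0.6195 -0.2315 -1.6457]
132 323 332 | 136 322 331 | 140 322 330 | 144 321 329 | 148 319 328 | 152 318 327 | 156 318 327 | 160 318 325 | 164 317 323 | 168 318 322 | 
[[ 0.9  9.   0.1  0. ]
 [ 0.9 11.   0.1  0. ]
 [ 0.9 10.   0.1  0. ]
 [ 0.9  8.   0.1  0. ]
 [ 0.9  5.   0.1  0. ]
 [ 0.8 12.   0.1  0. ]
 [ 0.8 17.   0.1  0. ]
 [ 0.8  6.   0.1  0. ]]Traceback (most recent call last):
  File "<stdin>", line 3, in <module>
  File "go.py", line 4, in <module>
    gap=float(sys.argv[1]); th=np.radians(float(sys.argv[2]) if len(sys.argv)>2 else 20.5)
              ~~~~~~~~^^^
IndexError: list index out of range
```

```bash
cat > tilt.py <<'E'
from h import *
np.set_printoptions(precision=1,suppress=True,linewidth=220)
s=arm.observe(); r=R.from_rotvec(s["ee_rot"]).as_matrix(); g=s["position"]-.019*r[:,2]
C=cal("scene"); im=save("scene","tilt_%.2f.png"%s["clock"])
for th in(5,10,15,20,25):
    t=np.radians(th); ax=r@np.array([np.sin(t),0,-np.cos(t)])
    print(th,[proj("scene",g-ax*l,C) for l in(.1005,.0885,.0505)],end=" ")
print()
for d in arm.regions_of("scene","probe")[:1]:
    q=np.argwhere(d["region"]); print(d["conf"],q.min(0),q.max(0))
for k in("probe","tip_end"): print(k,[(round(d["conf"],2),px(d["point"])) for d in arm.place_of("scene",k)[:2]])
t=np.radians(20);tp=proj("scene",g-r@np.array([np.sin(t),0,-np.cos(t)])*.1005,C).astype(int)
b=im[tp[1]-16:tp[1]+14,tp[0]-12:tp[0]+10].astype(int); print("crop rows from",tp[1]-16,"cols from",tp[0]-12)
print(b.sum(2)//3)
print("sat");print(cv2.cvtColor(im,cv2.COLOR_RGB2HSV)[tp[1]-16:tp[1]+14,tp[0]-12:tp[0]+10,1])
E
python3 tilt.py
```

```text
5 [array([320.2, 167.3]), array([320.9, 163.9]), array([323.1, 153. ])] 10 [array([319.5, 169.2]), array([320.3, 165.6]), array([322.8, 153.9])] 15 [array([318.9, 170.9]), array([319.8, 167.1]), array([322.5, 154.7])] 20 [array([318.4, 172.4]), array([319.3, 168.4]), array([322.2, 155.4])] 25 [array([317.9, 173.6]), array([318.8, 169.5]), array([322., 156.])] 
0.9 [128 317] [173 333]
probe [(0.76, array([322.3, 176.4])), (0.7, array([100. , 145.4]))]
tip_end []
crop rows from 156 cols from 306
[[168 167 168 167 167 167 166 166 166 161 143 108  66  42  38  36  36  35  35  38  59 101]
 [169 169 168 169 168 168 167 168 167 164 150 119  78  50  40  40  40  39  41  47  74 117]
 [170 170 169 169 169 169 168 169 169 166 159 135  97  58  43  40  40  41  47  64  95 132]
 [170 170 170 171 170 170 169 168 170 168 162 139  99  60  41  39  39  43  62  94 125 149]
 [170 170 170 171 171 170 170 170 171 170 161 134  91  54  39  39  41  51  83 123 151 163]
 [170 171 170 171 171 170 170 171 171 170 158 128  81  48  39  40  42  60 100 139 162 169]
 [173 172 172 172 173 172 172 173 172 168 155 120  73  
[... 4164 characters left out ...]
1 131 131 129 129 128 128 128 129 128 127 128 127 128 126 126]
 [147 144 139 139 138 135 135 135 134 132 133 132 131 131 131 131 128 129 128 128 127 127]
 [153 151 149 146 143 140 138 137 137 136 135 135 134 135 134 133 132 132 131 131 131 130]
 [156 153 153 151 149 146 141 140 138 138 138 137 137 136 137 135 136 135 135 134 134 132]
 [153 151 153 147 151 146 148 144 143 141 138 139 139 137 137 136 136 137 136 135 135 135]
 [155 146 138 124 132 137 142 142 143 142 142 142 143 139 140 141 139 138 138 137 137 137]
 [149 137 110  96  94  89  94 103 113 125 131 140 142 145 145 143 143 142 142 141 140 141]
 [133 119  94 111  98  56  40  39  50  67  83 102 119 135 143 145 144 145 143 141 141 140]]
```

The tip appears at about (318.4, 173), which matches the 20° tilt prediction and the expected length. I'll go in along the normal to a 5 mm gap.

move_arm(motion=[{"tx": -0.003, "ty": 0.001, "tz": 0.009, "twist": 0}, {"tx": -0.003, "ty": 0, "tz": 0.009, "twist": 0}, {"tx": -0.003, "ty": 0, "tz": 0.009, "twist": 0}, {"tx": -0.0025, "ty": 0, "tz": 0.008, "twist": 0}, {"tx": 0, "ty": 0, "tz": 0, "twist": 0}, {"tx": 0, "ty": 0, "tz": 0, "twist": 0}, {"tx": 0, "ty": 0, "tz": 0, "twist": 0}])

```text
clock: 28.2
position: [0.5037, 0.3108, 0.16]
ee_rot: [0.363, 3.12, 0.001]
force: [-0.5, 0.9, -2.1]
width: 0.29
gripper_force: 30.0
```

```bash
python3 go.py .005; python3 go.py -.006; python3 tilt.py | head -4
```

```text
target [0.5036 0.3105 0.1598]
phi0 2.910 twist 0.0004 shift tx 0.0001 ty -0.0003 tz 0.0002
[0.5037 0.3108 0.16  ] [-0.5446  0.9132 -2.0504]
target [0.5072 0.3096 0.1495]
phi0 2.910 twist 0.0004 shift tx -0.0037 ty -0.0003 tz 0.0105
[0.5037 0.3108 0.16  ] [-0.5446  0.9132 -2.0504]
5 [array([317.7, 179.1]), array([318.4, 175.9]), array([320.6, 165.4])] 10 [array([317.1, 181. ]), array([317.8, 177.6]), array([320.2, 166.4])] 15 [array([316.5, 182.8]), array([317.3, 179.1]), array([319.9, 167.3])] 20 [array([315.9, 184.3]), array([316.8, 180.5]), array([319.7, 168. ])] 25 [array([315.4, 185.6]), array([316.4, 181.6]), array([319.4, 168.6])] 
0.8 [143 316] [182 329]
probe [(0.64, array([314. , 187.3]))]
tip_end [(0.43, array([ 97.4, 146.8]))]
```

move_arm(motion=[{"tx": -0.0007, "ty": 0, "tz": 0.0019, "twist": 0}, {"tx": -0.0007, "ty": 0, "tz": 0.0019, "twist": 0}, {"tx": -0.0007, "ty": 0, "tz": 0.0019, "twist": 0}, {"tx": -0.0003, "ty": 0, "tz": 0.0009, "twist": 0}, {"tx": 0, "ty": 0, "tz": 0, "twist": 0}, {"tx": 0, "ty": 0, "tz": 0, "twist": 0}])

```text
clock: 29.0
position: [0.5061, 0.31, 0.1532]
ee_rot: [0.363, 3.12, 0.0]
force: [-2.1, -0.2, 0.8]
width: 0.286
gripper_force: 30.0
```

```bash
cat > fz.py <<'E'
from h import *
np.set_printoptions(precision=4,suppress=True)
F=[];P=[]
for i in range(8):
    arm.get_image("top"); s=arm.observe(); F.append(s["force"]); P.append(s["position"])
print(np.mean(F,0),np.std(F,0),np.mean(P,0),s["clock"])
E
python3 fz.py; python3 go.py -.006
```

```text
[-0.5262  0.2462  0.7805] [0.3884 0.4986 0.3838] [0.5061 0.31   0.1532] 29.4
target [0.5072 0.3096 0.1495]
phi0 2.910 twist 0.0003 shift tx -0.0012 ty -0.0001 tz 0.0037
[0.5061 0.31   0.1532] [-0.4437  0.7367  0.7222]
```

move_arm(motion=[{"tx": -0.0003, "ty": 0, "tz": 0.0008, "twist": 0}, {"tx": -0.0003, "ty": 0, "tz": 0.0008, "twist": 0}, {"tx": 0, "ty": 0, "tz": 0, "twist": 0}, {"tx": 0, "ty": 0, "tz": 0, "twist": 0}, {"tx": 0, "ty": 0, "tz": 0, "twist": 0}, {"tx": 0, "ty": 0, "tz": 0, "twist": 0}])

```text
clock: 30.0
position: [0.5067, 0.3098, 0.1516]
ee_rot: [0.363, 3.12, 0.0]
force: [0.1, 0.6, 0.4]
width: 0.288
gripper_force: 30.0
```

```bash
python3 fz.py; python3 fz.py; python3 go.py -.004; python3 tilt.py | sed -n '1,70p'; python3 -c "
from h import *
for c in ('top','scene'):
  print(c,[(d['conf'],atz(c,px(d['point']),.199)) for d in arm.place_of(c,'guard_bar')[:1]])"
```

```text
[-0.7312  0.6063  1.041 ] [0.3812 0.4481 0.4617] [0.5067 0.3098 0.1515] 30.4
[-0.5917  0.5746  1.6019] [0.3921 0.5246 0.311 ] [0.5067 0.3098 0.1515] 30.8
target [0.5066 0.3098 0.1514]
phi0 2.910 twist 0.0003 shift tx 0.0001 ty -0.0000 tz 0.0001
[0.5067 0.3098 0.1515] [-1.0434  1.1224  1.1311]
5 [array([317. , 181.9]), array([317.6, 178.7]), array([319.7, 168.4])] 10 [array([316.3, 183.9]), array([317. , 180.5]), array([319.4, 169.4])] 15 [array([315.7, 185.6]), array([316.5, 182. ]), array([319.1, 170.2])] 20 [array([315.1, 187.1]), array([316. , 183.3]), array([318.8, 171. ])] 25 [array([314.6, 188.5]), array([315.5, 184.5]), array([318.6, 171.6])] 
0.57 [145 314] [185 329]
probe [(0.92, array([316.4, 186.7]))]
tip_end [(0.45, array([102.8, 144.9]))]
crop rows from 171 cols from 303
[[174 175 175 175 175 175 175 175 174 168 145 101  57  36  36  32  31  28  29  36  69 120]
 [176 177 176 176 176 176 177 177 176 171 151 110  65  43  40  39  38  37  36  48  84 133]
 [177 176 176 177 177 177 178 177 177 174 160 126  79  47  40  42  42  40  47  67 108 146]
 [174 175 175 175 175 175 175 17
[... 4584 characters left out ...]
 151 151 142 148 144 146 141]
 [147 147 148 150 147 148 141 146 144 142 142 144 147 147 142 143 143 143 143 143 156 146]
 [147 147 146 148 149 148 143 151 149 144 142 146 146 146 142 147 142 145 145 142 144 140]
 [146 146 150 148 146 148 151 151 140 145 144 154 149 142 144 139 146 142 146 144 142 144]
 [146 145 150 148 145 147 153 145 147 145 150 152 144 144 146 142 146 149 146 140 146 142]
 [151 149 145 146 147 147 146 144 146 142 153 150 155 150 145 147 147 144 149 144 149 147]
 [148 145 144 143 147 145 145 149 146 143 144 147 150 148 148 147 140 142 140 147 140 142]]
top [(0.78, array([ 0.56800732, -0.2498601 ,  0.199     ]))]
scene [(0.71, array([ 0.57884766, -0.24519286,  0.199     ]))]
```

move_arm(motion=[{"tx": -0.0002, "ty": 0, "tz": 0.0005, "twist": 0}, {"tx": 0, "ty": 0, "tz": 0, "twist": 0}, {"tx": 0, "ty": 0, "tz": 0, "twist": 0}, {"tx": 0, "ty": 0, "tz": 0, "twist": 0}, {"tx": 0, "ty": 0, "tz": 0, "twist": 0}, {"tx": 0, "ty": 0, "tz": 0, "twist": 0}])

```text
clock: 31.7
position: [0.5069, 0.3097, 0.151]
ee_rot: [0.363, 3.121, -0.0]
force: [-1.0, -0.3, 1.8]
width: 0.287
gripper_force: 30.0
```

```bash
python3 fz.py; python3 -c "
from h import *
print(proj('scene',(.5395,.302,.08))); print(arm.sign_off())"
```

```text
[-0.782   0.6422  1.678 ] [0.4386 0.6467 0.4678] [0.5069 0.3097 0.151 ] 32.1
[315.35277496 186.02605649]
the job is handed in; nothing more can be done
None
```

I handed the job in at about 32 s without seeing a verdict: by my measurements the guard hangs released on both prongs and the probe is held on the stud, tilted about 20° and pushed in an estimated 4.5–6.5 mm.

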